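Fit the jig cover on its hidden pin and hold the nest down

TASK

Pick up the loose jig cover by its bar grip and set it on the sprung nest of the jig, square to the nest and with its round boss at the end where the locating pin stands; once the cover hides the pin, slide it along the nest until its socket finds the pin and it drops on flush. Then press the cover straight down until the nest is fully at its bottom stop, and finish while still holding it down there with the gripper: do not let go. Leave the bin, the reel and the screwdriver where they are.

Things in the scene. Friction and masses are not known exactly. Their poses are not given: they have to be found in the camera images.
- cover: Loose jig cover, about 320 g: black plate 120 (x) x 70 (y) x 16 mm, origin at the centre of its underside, z up. On top: a metal bar grip, 44 long (x) x 24 wide (y), 16 to 56 mm above the underside, centred at x = -6 mm (pinch it across y); and a round metal boss, 28 mm across, 6 mm high, at x = +35 mm, marking the socket's end. It starts flat on the bench, underside down.
- cover_socket (a point): Centre of the mouth of the blind socket in the cover's underside, at x = +35 mm, y = 0, z = 0 of the cover, under the boss. The socket is round, 14 mm wide, 12 mm deep, its mouth chamfered by 1.5 mm.
- jig: The fixed jig: a grey housing 180 (x) x 110 (y) x 34 mm high, origin at the centre of its underside on the bench. It carries the sprung nest plate on top.
- nest_seat (a point): Centre of the top face of the nest, a bare metal plate 150 (x) x 84 (y) x 8 mm, on which the cover must lie flush; 50 mm above the bench when up. Axes: x along the nest's length, z up. The seated cover has its x along this x, and its origin lies (x of the pin - 35 mm) from this point along x.
- pin_slot (a point): Middle of the slot in the nest's top, at x = +35 mm, y = 0 of nest_seat. A steel locating pin, 12 mm across, 10 mm high, its tip tapering to 8 mm over the top 2 mm, is clamped in it, anywhere from 10 mm before to 10 mm beyond this point along the nest's x (its place is not reported; the cover hides it; hand forces do not shift it).
- nest (a joint): How far the nest is pressed down, in m: 0 = up, 0.008 = at the bottom stop. A spring holds it up: about 8 N of push starts it moving and about 14 N holds it at the stop; the weight of the cover alone does not lower it. It sinks in the same way if the pin's tip is pushed.
- bin: Bystander: red open bin of small steel parts, 80 x 100 x 50 mm, origin at the centre of its underside. Leave it alone.
- reel: Bystander: black flanged reel lying flat, 100 mm across, 30 mm high, origin at the centre of its underside. Leave it alone.
- driver: Bystander: screwdriver lying on the bench, about 170 mm long along its x. Leave it alone.
Mind the look-alikes: they are no part of the job. Leave any blue or purple look-alike of the cover alone.

How it is judged:
By the outcome, as a careful person would: the job done as asked, in the order asked, and still so for the second after the job is handed in, while the arm keeps its last pose, push and grip.
It also fails if it takes over 58 s, if anything falls off the work surface, if the arm or the gripper's body presses on something with over 40 N, if the wrist force passes 120 N, or if a joint passes its speed limit or range.

ROBOT

A 7-joint arm with a two-finger parallel gripper is mounted at the origin on the work surface. World frame = base frame: x ahead of the robot, y to its left, z up, the work surface at z = 0. Lengths are in mm, angles in rad, forces in N, time in s.
With the tool pointing down it reaches from about 350 to 900 mm from the base axis. Payload 19.9 kg.
Tool frame: the origin (TCP) lies midway between the tips of the shut fingers; the grasp point (between the pads) lies 19 mm behind it (env.tcp_to_grasp is the distance from the TCP to the grasp point, in mm); z points along the fingers, y is the line along which they close (so a half turn about z gives the same grasp; the last joint's range is limited). The gripper opens to 94 mm and grips with 3 to 60 N. Pads are 16 mm wide; open, the fingers measure 119 mm over their backs; the gripper's body (75 mm by 177 mm) begins 78 mm behind the grasp point.
Start: joints at [-0.042, 0.417, -0.01, 1.614, 0.005, 1.111, -0.053], TCP at [624.979, 0.002, 205.425] pointing down, gripper open.
Joint ranges: [-2.81, 2.81], [-0.39, 2.02], [-1.27, 1.25], [0.06, 2.57], [-1.19, 4.33], [0.19, 2], [-2.82, 2.82]. Speed limits (rad/s): [1.89, 1.89, 2.39, 2.39, 3.01, 3.01, 3.01].

INTERFACE

Orientations are given as [roll, pitch, yaw] about the fixed x, y, z axes, in that order (R = Rz(yaw) Ry(pitch) Rx(roll)).
In Python, from plant import env, grab_frame gives the robot as it stands.
- The arm moves only by the shell command python3 -m jog 'ROWS' [OPENING] [FORCE]. ROWS is text: rows parted by semicolons, each of 4 numbers parted by spaces: the shift along the tool's x, y, z in cm, then the turn about the tool's z in degrees. A call has 1 to 20 rows; each row shifts and turns the commanded pose from where the row before left it, along the tool's axes as they then stand; what a row does not reach is not made up. A row lasts 1/10 s, in which the tool goes at most 50 mm and 8.59 degrees, less where a joint would pass 70% of its speed; a pose out of reach is approached as far as the arm can. A call with a gripper value outside its range is refused whole. OPENING is the opening, from 0 (shut) to 1 (fully open), set as the call begins (- or left out, the last holds). The fingers move at their own pace and stop on an object; FORCE is the grip in N (left out, the last holds). Time passes only in rows, so rows that do not move let the fingers close. It gives the time, the measured TCP pose, the force, the opening and the grip force at its end, in the units of the state.
- env.get_obs(): the state, without advancing time (a new reading comes with each control period).
- grab_frame(name): name is "scene" or "side" or "wrist"; returns a dict with "frame" (400x640x3 uint8, red, green, blue), "z_map" (400x640 float32, mm along the optical axis (not along the pixel's ray), 0 where there is no reading), "fx", "fy", "cx", "cy" (pixels), "camera_from_world" (4x4, takes a point from world to camera coordinates); the wrist camera has in their place "T_tool_cam" (4x4, takes a point from camera to tool coordinates, whose origin is the TCP and whose axes are the flange's). Camera axes: x right, y down, z forward; pixel columns grow to the right and rows downward; lengths in mm; the calibration is good to about 2 mm. A picture is of the moment at which its call begins: read the wrist's pose just before it.
- env.close_job(): hands the job in; it is judged then, once.
The state is a dict: "time": time; "joints": joint angles; "joint_vel": joint speeds; "joint_efforts": joint torques, N m; "ee_pos": TCP position; "tcp_rot": TCP orientation; "contact_force": force on the tool from outside, world axes, zero at the start; "torque": the same for the moment, N m; "width": finger opening in mm; "gripper_force": force on a finger pad.
Only numpy, scipy, OpenCV 4.12 (cv2) and the standard library are available. Lean on these libraries where they do the work, as an engineer would, in place of code of your own. Each camera call takes 0.05 s, during which the arm holds its last target. There are 200 camera calls.

## Working session

There is one attempt and no reset: what is moved stays moved. The work goes in short steps, Python scripts to look and compute and a shell command to move; the robot and the scene stay as the last step left them, time stands still between calls to the robot, and variables do not carry over. Pictures are saved under pics/ and viewed, at most 10 in all, crops included, and the job is handed in when it is done.

```bash
ls && mkdir -p pics && python3 - <<'E'
from plant import env, grab_frame
import cv2,numpy as np
for n in ["scene","side"]:
    g=grab_frame(n); np.savez(f'{n}0.npz',**g)
    cv2.imwrite(f'pics/{n}0.png',g['frame'][:,:,::-1]); print(n,g['fx'],g['cx'],g['cy'],np.round(g['camera_from_world'],3).tolist())
o=env.get_obs();print({k:np.round(v,3).tolist() for k,v in o.items()})
E
```

```text
pics
scene 382.2034135662116 318.2830985045833 194.828264186726 [[0.461, 0.887, 0.01, -222.387], [0.633, -0.321, -0.705, -290.252], [-0.622, 0.331, -0.709, 1516.567], [0.0, 0.0, 0.0, 1.0]]
side 493.8827362250184 313.36589711101743 195.49769739131537 [[0.703, -0.711, 0.008, -413.713], [-0.394, -0.398, -0.828, 269.676], [0.592, 0.579, -0.56, 992.788], [0.0, 0.0, 0.0, 1.0]]
{'time': 0.1, 'joints': [-0.042, 0.418, -0.01, 1.614, 0.005, 1.111, -0.053], 'joint_vel': [0.0, -0.001, 0.001, -0.002, 0.001, 0.002, -0.0], 'joint_efforts': [0.001, -85.258, 0.639, -42.67, -0.049, 0.016, -0.0], 'ee_pos': [624.675, 0.021, 204.891], 'tcp_rot': [-3.141, 0.0, 1.571], 'contact_force': [-0.247, 0.489, 0.31], 'torque': [0.073, -0.012, 0.058], 'gripper_force': 0.0, 'width': 93.736}
```

View pics/scene0.png

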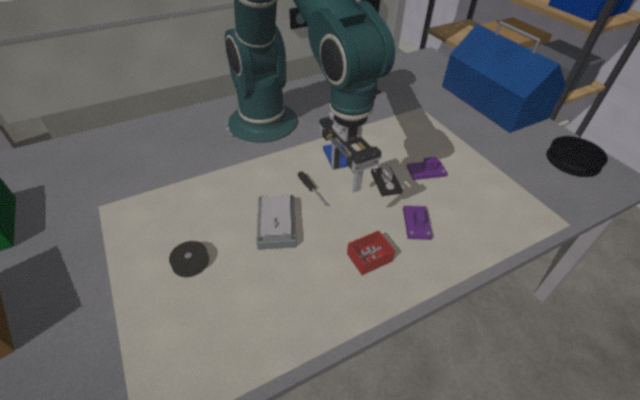

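View pics/side0.png

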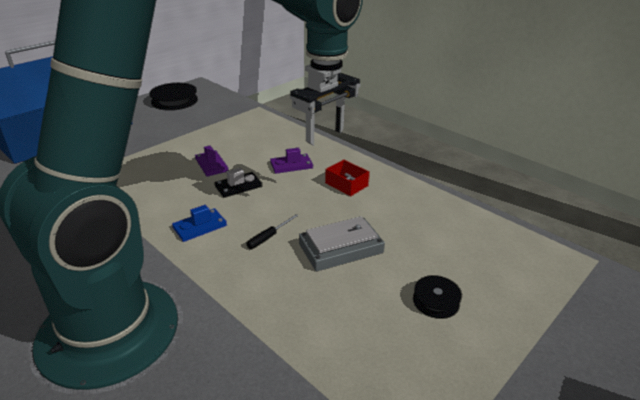

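Scene view: the black cover with its metal grip is at (386,180). The jig is at (277,220), with its pin near (277,222). The red bin is at (371,252), the reel at (188,258) and the driver at (313,187). 

Things that could be taken for the cover:
- purple at (428,168)
- purple at (418,222)
- blue at (335,155)
- the black reel at (188,258)

I choose the black plate with the metal grip, at scene (386,180) and side (238,182). I'll check it in one close crop.

```bash
cat > h.py <<'E'
import numpy as np,cv2
def ray(g,u,v):
    T=g['camera_from_world'];R=T[:3,:3];c=-R.T@T[:3,3]
    d=R.T@np.array([(u-g['cx'])/g['fx'],(v-g['cy'])/g['fy'],1.]);return c,d
def onplane(g,u,v,z):
    c,d=ray(g,u,v);return c+d*(z-c[2])/d[2]
def cloud(g,T=None):
    z=g['z_map'];v,u=np.mgrid[:z.shape[0],:z.shape[1]]
    P=np.stack([(u-g['cx'])/g['fx']*z,(v-g['cy'])/g['fy']*z,z],-1)
    if T is None: T=np.linalg.inv(g['camera_from_world'])
    return P@T[:3,:3].T+T[:3,3]
E
python3 - <<'E'
import numpy as np,cv2
from h import *
S=np.load('scene0.npz');D=np.load('side0.npz')
a=cv2.resize(S['frame'][150:260,240:420],None,fx=4.4,fy=4.4,interpolation=cv2.INTER_CUBIC)[:290*2]
b=cv2.resize(D['frame'][160:280,200:400],None,fx=3.96,fy=3.96,interpolation=cv2.INTER_CUBIC)
cv2.imwrite('pics/c1.png',np.vstack([cv2.resize(x,(560,300)) for x in(a,b)])[:,:,::-1])
def rect(P,m,name):
    p=P[m][:,:2].astype(np.float32);r=cv2.minAreaRect(p);print(name,len(p),np.round(r[0],1),np.round(r[1],1),round(r[2],1),'z',np.percentile(P[m][:,2],[5,50,95]).round(1))
for n,g,ju,cu in(('scene',S,(250,190,300,255),(368,160,405,200)),('side',D,(290,210,390,275),(210,165,268,200))):
    P=cloud(g);f=g['frame'].astype(int)
    print(n,'table',P[...,2][300:380:20,280:400:20].ravel().round(1)[:6])
    def box(b):
        m=np.zeros(f.shape[:2],bool);m[b[1]:b[3],b[0]:b[2]]=1;return m
    m=box(ju);z=P[...,2]
    rect(P,m&(z>45)&(z<54),'nest');rect(P,m&(z>28)&(z<54),'jig');rect(P,m&(z>54)&(z<70),'pin')
    m=box(cu);dark=f.max(-1)<60
    rect(P,m&(z>11)&(z<20),'cover');rect(P,m&(z>45)&(z<65),'grip');rect(P,m&(z>19.5)&(z<26),'boss')
E
```

```text
scene table [ 0.6 -0.   2.5  1.4  1.7 -0.3]
nest 1099 [ 518.1 -158.4] [ 83.8 154.2] 66.5 z [48.2 50.8 53.2]
jig 1744 [ 519.6 -159.1] [110.1 181.1] 67.0 z [32.6 49.6 52.8]
pin 49 [ 519.  -158.1] [ 81.5 127.5] 66.6 z [54.1 54.6 62.2]
cover 363 [513.4 236.6] [ 72.6 127.2] 74.6 z [12.5 17.1 19.5]
grip 92 [510.3 237.5] [25.8 43. ] 72.7 z [48.  56.3 59. ]
boss 98 [516.5 237. ] [ 62.2 126.4] 80.3 z [19.6 21.3 25.5]
side table [ 1.5  1.2 -0.2 -1.9 -0.7  3. ]
nest 1457 [ 518.9 -161.9] [ 88.4 151.4] 67.7 z [47.3 50.5 52.8]
jig 2374 [ 518.8 -164.1] [112.5 182.6] 66.6 z [31.5 49.  52.4]
pin 29 [ 521.3 -175.1] [ 57.8 116.2] 56.5 z [54.1 56.4 61.5]
cover 537 [525.4 270.6] [158.2 122.6] 74.0 z [12.6 16.3 19.2]
grip 119 [508.2 234.7] [35.3 44.1] 73.7 z [46.8 54.2 58.2]
boss 111 [515.1 277.8] [154.  110.6] 81.1 z [19.6 21.7 25.1]
```

View pics/c1.png

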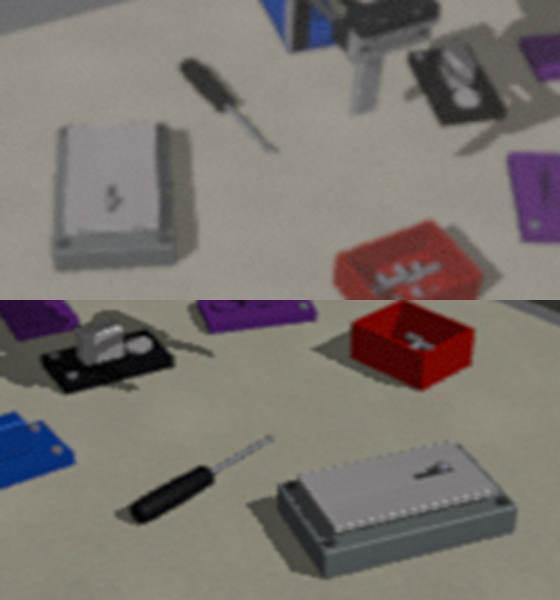

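The crop confirms it: a black plate, metal bar grip, and round boss at the end away from the robot, lying at about −16°. The nest lies at about −23°, with its pin slot at the end away from the robot. Next I go above the cover, turning the fingers across its y, and look with the wrist camera.

```bash
python3 -m jog '2.4 -1.1 0 0;2.4 -1.1 0 0;2.4 -1.1 0 0;2.4 -1.1 0 0;2.4 -1.2 0 0;2.4 -1.2 0 0;2.4 -1.2 0 0;2.4 -1.2 0 0;2.3 -1.2 0 0;2.2 -1.2 0 0;0 0 0 -8;0 0 0 -8;0 0 0 -8;0 0 0 -8;0 0 0 -8;0 0 0 -8;0 0 0 -8;0 0 0 -8;0 0 0 -8;0 0 0 -2' 1 && python3 - <<'E'
from plant import env, grab_frame
import cv2,numpy as np
from h import *
from scipy.spatial.transform import Rotation as R
o=env.get_obs();g=grab_frame('wrist')
T=np.eye(4);T[:3,:3]=R.from_euler('xyz',o['tcp_rot']).as_matrix();T[:3,3]=o['ee_pos']
g['camera_from_world']=np.linalg.inv(T@g['T_tool_cam'])
np.savez('w1.npz',**g);cv2.imwrite('pics/w1.png',g['frame'][:,:,::-1])
print(np.round(o['ee_pos'],1),np.degrees(o['tcp_rot']).round(1),o['joints'],np.round(g['T_tool_cam'],2).tolist(),o['contact_force'])
E
```

```text
time: 2.1
ee_pos: [508.8, 236.8, 205.1]
tcp_rot: [-3.141, -0.001, 2.868]
contact_force: [-0.9, -0.7, -0.5]
width: 94.0
gripper_force: 0.0
[508.8 236.8 205.1] [-180.    -0.   164.3] [-0.21762395  0.32279913 -0.33439602  1.76603396  0.11856957  1.07322394
  0.70417905] [[-0.0, -0.97, -0.24, 68.76], [1.0, -0.0, -0.0, -0.35], [0.0, -0.24, 0.97, -178.97], [0.0, 0.0, 0.0, 1.0]] [-0.8727635  -0.73649697 -0.51861997]
```

View pics/w1.png

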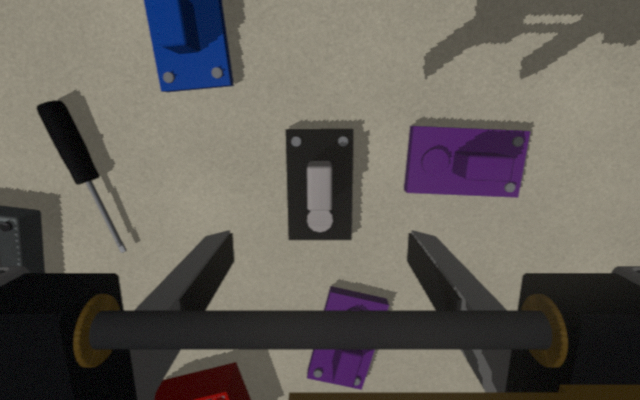

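The wrist view shows the cover at (320,184), with its grip at (319,187) and its boss at (320,220) on the far side. There is clear room on both sides for the fingers. Now measure.

```bash
cat > meas.py <<'E'
import numpy as np,cv2
from h import *
def cover(f,d=None):
    g=np.load(f) if isinstance(f,str) else f
    P=cloud(g);fr=g['frame'].astype(int);return g,P,fr
E
python3 - <<'E'
from meas import *
g,P,fr=cover('w1.npz');z=P[...,2]
m=np.zeros(z.shape,bool);m[110:260,270:370]=1
print('plate z',np.median(z[145:155,295:305]),'table',np.median(z[250:260,290:350]),'grip z',np.median(z[175:200,312:327]),'boss',np.median(z[216:226,314:326]))
def fit(mask,h,name):
    n,l,s,c=cv2.connectedComponentsWithStats(mask.astype(np.uint8));k=1+np.argmax(s[1:,4])
    v,u=np.nonzero(l==k);Q=np.array([onplane(g,a,b,h)[:2] for a,b in zip(u,v)],np.float32)
    r=cv2.minAreaRect(Q);print(name,len(u),np.round(r[0],1),np.round(r[1],1),round(r[2],1),'mean',Q.mean(0).round(1))
    return Q
dark=fr.max(-1)<62;bright=(fr.min(-1)>110)
bw=m&(z>6)
fit(bw,16,'plate')
fit(m&(z>46),56,'grip'); 
b=m&(z>18.5)&(z<27)&(fr.min(-1)>90);b[:207]=0;fit(b,22,'boss')
Q=P[m&(z>46)];print('grip cloud',Q.mean(0).round(1))
E
```

```text
plate z 15.87708661329296 table 0.13711612670354612 grip z 55.66728429235201 boss 21.68085949372201
plate 7315 [514.3 234.2] [ 69.9 119.3] 74.5 mean [512.1 234.8]
grip 1154 [508.1 235.5] [24.4 43.7] 74.7 mean [507.7 236.1]
boss 437 [549.9 224. ] [26.8 22.4] 74.3 mean [549.  224.2]
grip cloud [505.2 236.9  69. ]
```

```bash
python3 -m jog '0 -0.1 2 0;0 0 2 0;0 0 2 0;0 0 2 0;0 0 2 0;0 0 2 0;0 0 2 0;0 0 2 0;0 0 1.5 0;0 0 0.8 0;0 0 0 0;0 0 0 0' 1 && python3 -m jog '0 0 0 0;0 0 0 0;0 0 0 0;0 0 0 0;0 0 0 0;0 0 0 0;0 0 0 0;0 0 0 0' 0 60
```

```text
time: 3.35
ee_pos: [509.0, 236.2, 22.9]
tcp_rot: [3.141, 0.0, 2.862]
contact_force: [0.8, 0.5, -0.0]
width: 94.1
gripper_force: 0.0
time: 4.15
ee_pos: [508.7, 236.0, 22.4]
tcp_rot: [-3.141, -0.0, 2.862]
contact_force: [-0.6, -0.3, -0.4]
width: 33.3
gripper_force: 0.0
```

```bash
python3 -m jog '0 0 0 0;0 0 0 0;0 0 0 0;0 0 0 0;0 0 0 0' 0 60 && python3 -m jog '0 0 -1 0;0 0 -2 0;0 0 -2 0;0 0 -2 0;0 0 -2 0;0 0 -2 0;0 0 -2 0;0 0 -2 0;0 0 -2 0;0 0 -1 0;0 0 0 0;0 0 0 0;0 0 0 0'
```

```text
time: 4.65
ee_pos: [508.7, 236.0, 22.4]
tcp_rot: [-3.141, -0.0, 2.862]
contact_force: [0.2, 0.2, -0.0]
width: 23.5
gripper_force: 60.0
time: 5.95
ee_pos: [508.2, 235.8, 201.4]
tcp_rot: [-3.141, -0.001, 2.862]
contact_force: [0.3, 0.3, -3.8]
width: 24.2
gripper_force: 60.0
```

```bash
python3 -m jog '-0.4 -1 0 0;-0.6 -2 0 0;-0.6 -2 0 0;-0.6 -2 0 0;-0.6 -2 0 0;-0.6 -2 0 0;-0.6 -2 0 0;-0.6 -2 0 0;-0.6 -2 0 0;-0.6 -2 0 0;-0.4 -1 0 0;0 0 0 3.5;0 0 0 3.5;0 0 0 0;0 0 0 0;0 0 0 0' && python3 - <<'E'
from plant import env, grab_frame
import cv2,numpy as np
from h import *
from scipy.spatial.transform import Rotation as R
o=env.get_obs();g=grab_frame('wrist')
T=np.eye(4);T[:3,:3]=R.from_euler('xyz',o['tcp_rot']).as_matrix();T[:3,3]=o['ee_pos']
g['camera_from_world']=np.linalg.inv(T@g['T_tool_cam'])
np.savez('w2.npz',**g);cv2.imwrite('pics/w2.png',g['frame'][:,:,::-1])
for n in('scene','side'): np.savez(n+'2.npz',**grab_frame(n))
E
```

```text
time: 7.55
ee_pos: [513.1, 26.8, 202.3]
tcp_rot: [-3.141, -0.0, 2.742]
contact_force: [-0.0, 0.7, -3.4]
width: 23.6
gripper_force: 60.0
```

View pics/w2.png

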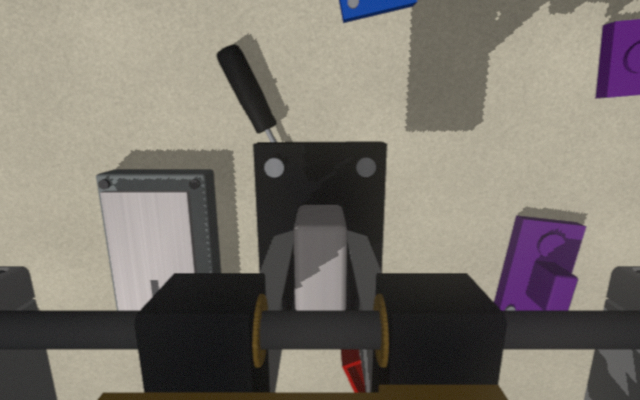

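The wrist view shows the held cover level at (320,210), not slipped. The nest is at (150,250), but the gripper hides its pin end below row 300. I'll move 10 cm outward and look again.

```bash
python3 -m jog '-1 0 0 0;-2 0 0 0;-2 0 0 0;-2 0 0 0;-2 0 0 0;-1 0 0 0;0 0 0 0;0 0 0 0;0 0 0 0' && python3 - <<'E'
from plant import env, grab_frame
import cv2,numpy as np
from h import *
from scipy.spatial.transform import Rotation as R
o=env.get_obs();g=grab_frame('wrist')
T=np.eye(4);T[:3,:3]=R.from_euler('xyz',o['tcp_rot']).as_matrix();T[:3,3]=o['ee_pos']
g['camera_from_world']=np.linalg.inv(T@g['T_tool_cam'])
np.savez('w3.npz',**g)
cv2.imwrite('pics/w3.png',g['frame'][:,:,::-1])
E
```

```text
time: 8.6
ee_pos: [604.7, -11.9, 202.5]
tcp_rot: [-3.142, -0.0, 2.741]
contact_force: [0.9, 1.1, -3.2]
width: 23.6
gripper_force: 60.0
```

View pics/w3.png

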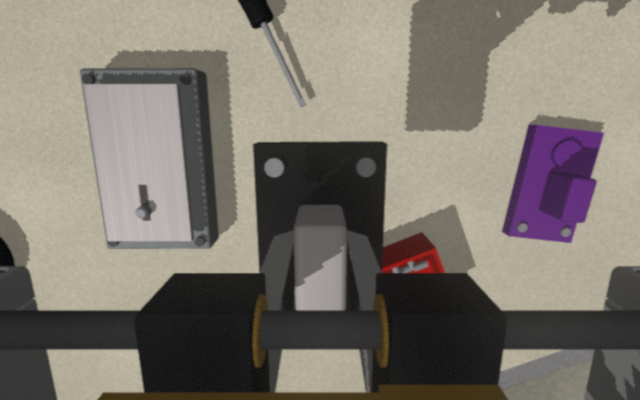

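The nest is now fully visible, with the pin at about (143,211) and the slot above it at (143,190). Now I measure the nest's pose, the pin's place along it, and the held cover.

```bash
python3 - <<'E'
from meas import *
g,P,fr=cover('w3.npz');z=P[...,2]
m=np.zeros(z.shape,bool);m[60:255,70:225]=1
print('nest z',np.median(z[110:170,110:160]))
def comp(mask):
    n,l,s,c=cv2.connectedComponentsWithStats(mask.astype(np.uint8));return l==1+np.argmax(s[1:,4])
def rect(mask,h,name):
    v,u=np.nonzero(mask);Q=np.array([onplane(g,a,b,h)[:2] for a,b in zip(u,v)],np.float32)
    r=cv2.minAreaRect(Q);print(name,len(u),np.round(r[0],1),np.round(r[1],1),round(r[2],1));return r
bright=cv2.morphologyEx((m&(fr.min(-1)>120)).astype(np.uint8),cv2.MORPH_CLOSE,np.ones((5,5)))
k=comp(bright); r1=rect(k,50,'nest-colour')
r2=rect(comp(m&(z>44)&(z<56)),50,'nest-depth')
a=np.radians(r1[2]-90);ex=np.array([np.cos(a),np.sin(a)]);ey=np.array([-ex[1],ex[0]])
# pin: pixels above plate
p=m&(z>56);v,u=np.nonzero(p);print('pin px',len(u),u.mean(),v.mean(),'z',z[p].max() if len(u) else None)
pt=m&(z>58.5)&(z<63)
for nm,c in(('c',r1[0]),('d',r2[0])):
  for q in (p,pt):
    v,u=np.nonzero(q)
    Q=np.array([onplane(g,i,j,60)[:2] for i,j in zip(u,v)])-np.array(c)
    print(nm,'pin along',(Q@ex).min().round(1),(Q@ex).mean().round(1),(Q@ex).max().round(1),'across',(Q@ey).min().round(1),(Q@ey).mean().round(1),(Q@ey).max().round(1))
# slot dark pixels
s=k&0; gray=fr.mean(-1)
c=fr[175:225,125:165];cv2.imwrite('pics/pin.png',cv2.resize(c.astype(np.uint8),None,fx=10,fy=10,interpolation=cv2.INTER_CUBIC)[:,:,::-1])
for nm in('scene2','side2'):
    G=np.load(nm+'.npz');np.set_printoptions(suppress=True)
    cv2.imwrite(f'pics/{nm}.png',G['frame'][:,:,::-1])
# held cover: plate top rear edge
hz=np.median(z[150:200,258:285]);print('held plate top z',hz)
mm=np.zeros(z.shape,bool);mm[135:230,240:400]=1
hp=comp(mm&(abs(z-hz)<6));r=rect(hp,hz,'held plate (rear part)')
E
```

```text
nest z 49.805061805306735
nest-colour 20097 [ 515.6 -162.7] [156.3 182.7] 67.0
nest-depth 14149 [ 520.3 -159.6] [ 86.  148.9] 67.1
pin px 255 146.48627450980393 190.83137254901962 z 381.5100641602624
c pin along -83.5 25.5 86.2 across -67.7 11.2 86.8
c pin along 39.8 45.1 49.6 across -1.0 4.2 9.8
d pin along -86.6 22.5 83.1 across -72.5 6.5 82.0
d pin along 36.7 42.0 46.5 across -5.7 -0.6 5.0
held plate top z 196.0611168328798
held plate (rear part) 10192 [576.7  -0.4] [70. 47.] 67.0
```

View pics/pin.png

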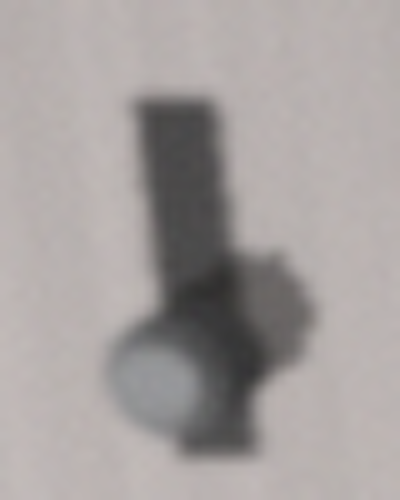

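The pin is at +42 along the nest and about 0 across, inside the allowed 25–45. Nest yaw is −22.9° and the held cover's is −23.0°, with the TCP at cover x ≈ −6. I'll set the cover down about 8 mm short of the pin.

```bash
python3 -m jog '0.2 -0.9 0 0;0.2 -1.6 0 0;0.3 -1.8 0 0;0.3 -1.8 0 0;0.3 -1.8 0 0;0.3 -1.8 0 0;0.3 -1.8 0 0;0.3 -1.8 0 0;0.2 -1.8 0 0;0.2 -1.2 0 0;0.1 -0.6 0 0;0 0 0 0;0 0 0 0;0 0 1 0;0 0 2 0;0 0 2 0;0 0 2 0;0 0 2 0;0 0 1 0;0 0 0 0' && python3 -m jog '0 0 0 0;0 0 0 0;0 0 0 0' && python3 - <<'E'
from plant import env
import numpy as np
o=env.get_obs();a=np.radians(-22.9);ex=np.array([np.cos(a),np.sin(a)]);ey=np.array([-ex[1],ex[0]])
d=o['ee_pos'][:2]-np.array([520.3,-159.6]);print('along',d@ex,'across',d@ey,o['ee_pos'],o['contact_force'])
E
```

```text
time: 10.65
ee_pos: [513.6, -156.7, 100.9]
tcp_rot: [-3.141, -0.003, 2.741]
contact_force: [0.9, 0.5, -2.4]
width: 23.7
gripper_force: 60.0
time: 10.95
ee_pos: [514.8, -157.5, 103.2]
tcp_rot: [3.141, 0.001, 2.74]
contact_force: [-0.1, -0.5, -2.6]
width: 23.5
gripper_force: 60.0
along -5.919936836442239 across -0.21975968912724042 [ 514.76112683 -157.49885021  103.19079656] [-0.13057774 -0.5325575  -2.58196407]
```

```bash
python3 -m jog '0.2 0 0.5 0;0 0 0.6 0;0 0 0.5 0;0 0 0.2 0;0 0 0 0;0 0 0 0;0 0 0 0' && python3 -m jog '0 0 0.1 0;0 0 0.1 0;0 0 0 0;0 0 0 0' && python3 -m jog '0 0 0.1 0;0 0 0 0;0 0 0 0'
```

```text
time: 11.65
ee_pos: [512.6, -156.6, 84.6]
tcp_rot: [-3.142, 0.0, 2.74]
contact_force: [-0.6, 0.4, -3.0]
width: 23.9
gripper_force: 60.0
time: 12.05
ee_pos: [512.5, -156.6, 82.4]
tcp_rot: [-3.142, -0.0, 2.74]
contact_force: [-0.2, -0.1, -4.1]
width: 23.4
gripper_force: 60.0
time: 12.35
ee_pos: [512.5, -156.6, 81.6]
tcp_rot: [-3.142, 0.0, 2.74]
contact_force: [-4.0, 1.6, 4.3]
width: 23.7
gripper_force: 60.0
```

Contact with the pin's tip came at TCP 81.6, as expected (60 + 22), with about 7 N. Now slide toward the pin in small steps.

```bash
for i in 1 2 3; do python3 -m jog '-0.1 0 0 0;-0.1 0 0 0;0 0 0 0;0 0 0 0' | egrep 'pos|rot|contact'; done
```

```text
ee_pos: [514.1, -157.2, 81.4]
tcp_rot: [-3.141, -0.001, 2.74]
contact_force: [-5.0, 2.3, 4.6]
ee_pos: [516.0, -158.1, 81.4]
tcp_rot: [-3.142, -0.0, 2.74]
contact_force: [-4.5, 2.3, 4.4]
ee_pos: [518.1, -159.0, 81.5]
tcp_rot: [-3.142, 0.0, 2.74]
contact_force: [-4.3, 2.0, 4.3]
```

```bash
for i in 1 2 3; do python3 -m jog '-0.1 0 0 0;0 0 0 0;0 0 0 0' | egrep 'pos|rot|contact'; done
```

```text
ee_pos: [519.1, -159.5, 81.3]
tcp_rot: [-3.142, 0.0, 2.74]
contact_force: [2.2, -1.7, -1.6]
ee_pos: [519.8, -159.7, 81.3]
tcp_rot: [-3.142, -0.0, 2.74]
contact_force: [-0.2, -0.1, -4.1]
ee_pos: [520.8, -160.1, 81.4]
tcp_rot: [-3.142, -0.0, 2.74]
contact_force: [-0.8, 0.4, -2.4]
```

The load came off as the socket found the pin (force back to the cover's weight alone). Now lower it onto the nest.

```bash
python3 -m jog '0 0 0.2 0;0 0 0.2 0;0 0 0 0;0 0 0 0' | egrep 'pos|rot|contact';  python3 -m jog '0 0 0.2 0;0 0 0.1 0;0 0 0 0;0 0 0 0' | egrep 'pos|rot|contact'
```

```text
ee_pos: [520.7, -160.3, 77.3]
tcp_rot: [-3.141, -0.0, 2.74]
contact_force: [1.3, -2.3, -4.2]
ee_pos: [520.8, -160.3, 74.4]
tcp_rot: [-3.141, 0.0, 2.74]
contact_force: [1.1, -2.7, -4.0]
```

```bash
python3 -m jog '0 0 0.1 0;0 0 0.1 0;0 0 0 0;0 0 0 0' | egrep 'pos|rot|contact';  python3 -m jog '0 0 0.1 0;0 0 0 0;0 0 0 0' | egrep 'pos|rot|contact'; python3 -m jog '0 0 0.1 0;0 0 0 0;0 0 0 0' | egrep 'pos|rot|contact'
```

```text
ee_pos: [520.8, -160.2, 72.4]
tcp_rot: [-3.141, 0.0, 2.74]
contact_force: [2.1, -4.4, -3.1]
ee_pos: [520.9, -160.3, 71.7]
tcp_rot: [-3.141, 0.0, 2.74]
contact_force: [-1.5, -3.5, 5.2]
ee_pos: [520.9, -160.3, 70.6]
tcp_rot: [-3.141, 0.0, 2.74]
contact_force: [-0.3, -4.8, 5.1]
```

Seating height is right: 72 mm at the TCP means the underside is at 50. The nest began to sink at about 8 N. Press down to the stop.

```bash
python3 -m jog '0 0 0.1 0;0 0 0.1 0;0 0 0.1 0;0 0 0.1 0;0 0 0 0;0 0 0 0' | egrep 'pos|rot|contact';  for i in 1 2 3; do python3 -m jog '0 0 0.1 0;0 0 0 0;0 0 0 0' | egrep 'pos|rot|contact'; done
```

```text
ee_pos: [520.9, -160.3, 66.8]
tcp_rot: [-3.141, 0.0, 2.74]
contact_force: [-1.5, -4.0, 8.7]
ee_pos: [520.9, -160.3, 65.8]
tcp_rot: [-3.141, 0.0, 2.74]
contact_force: [-2.6, -3.8, 9.2]
ee_pos: [520.9, -160.3, 64.8]
tcp_rot: [-3.141, 0.0, 2.74]
contact_force: [-2.8, -3.9, 10.1]
ee_pos: [521.0, -160.3, 64.4]
tcp_rot: [-3.141, 0.001, 2.74]
contact_force: [-6.8, -2.4, 19.9]
```

```bash
python3 -m jog '0 0 0.03 0;0 0 0 0;0 0 0 0;0 0 0 0;0 0 0 0;0 0 0 0' && python3 - <<'E'
from plant import env, grab_frame
import cv2,numpy as np
from h import *
from scipy.spatial.transform import Rotation as R
o=env.get_obs();w=grab_frame('wrist')
T=np.eye(4);T[:3,:3]=R.from_euler('xyz',o['tcp_rot']).as_matrix();T[:3,3]=o['ee_pos']
P=cloud(w,T@w['T_tool_cam']);print('plate top z rear',np.median(P[150:165,262:280,2]),np.median(P[150:165,360:378,2]))
np.savez('w4.npz',P=P,**w)
s=grab_frame('side');sc=grab_frame('scene');Q=cloud(s)
f=lambda a,b:cv2.resize(a,b,interpolation=cv2.INTER_CUBIC)
A=f(w['frame'],(480,300));B=f(s['frame'][180:290,270:446],(480,300))
cv2.imwrite('pics/end.png',np.vstack([A,B])[:,:,::-1])
E
```

```text
time: 18.35
ee_pos: [521.0, -160.3, 64.3]
tcp_rot: [-3.141, 0.001, 2.74]
contact_force: [-9.2, -1.7, 25.9]
width: 23.5
gripper_force: 60.0
plate top z rear 58.14434186417985 58.17629265906007
```

View pics/end.png

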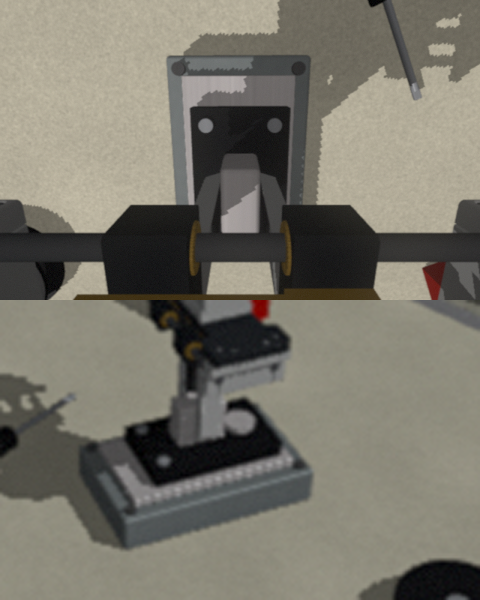

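The cover lies square and flush on the nest, with its boss at the pin end. The plate top is at 58.1 mm (58 expected at the stop), and the push is a steady 26 N or so with the grip held. Handing in.

```bash
python3 -c "
from plant import env
print(env.close_job())"
```

```text
the job is handed in; nothing more can be done
None
```

The cover is seated flush on the locating pin and pressed to the nest's bottom stop (plate top measured at 58.1 mm, 58 expected), and I handed the job in at about 18 s with the gripper still holding it down; no verdict came back.

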